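Turn the canister lid to its pin and press it home

TASK

The lid of the storage canister is sitting too high because the notch in its rim is not over the locating pin. With a fingertip, push the lid round until its notch meets the pin on the canister's lug, then press it down fully home and move clear. Do not lift the lid, and leave the can, the jar and the carton where they stand.

Things in the scene. Friction and masses are not known exactly. Their poses are not given: they have to be found in the camera images.
- canister: White round ingredient canister, 136 mm across, 110 mm high to its open rim; its 150 mm square foot is screwed to the table, so it cannot move. Origin: centre of its underside, on the table, z up. Around it, 6 mm below the rim, runs a black collar 176 mm across; on the +x side a black lug, 26 mm wide, reaches 105 mm from the centre and carries the pin.
- pin (a point): Top of the steel locating pin: 8 mm thick, round tip, standing on the lug 83 mm from the canister's axis along the canister's +x. Its top is 116.5 mm above the table, 1.5 mm below the raised lid's flange. From above, its outer half shows on the lug beside the lid's edge.
- lid: Loose bare-metal lid, 0.3 to 0.5 kg: round flange 168 mm across, 6 mm thick, one edge notch; on it an oblong flat-topped block, 112 mm (lid x) by 90 mm (lid y), 20 mm high, upright sides. Origin: centre of the flange's underside, z up, +x towards the notch. Starts level, origin 118 mm above the table, notch 40 to 180 degrees from the pin, either way. Fully home the flange lies on the rim, origin at 110 mm.
- notch (a point): Middle of the notch, at the flange's underside, 83 mm from the lid's centre along lid +x, in line with the block's long direction. It goes through the flange, 14 mm wide, 12 mm deep, open outwards. It passes over the pin with about 3 mm (2 degrees) to spare each side; anywhere else the pin stops the lid.
- lid_top (a point): Centre of the block's flat top, 26 mm above the lid's origin: the place to press. To turn the lid, push sideways with a few N against a side of the block near its corner. It turns either way about the canister's axis (a plug 117 mm across under the flange sits in the mouth with 1.5 mm play) and stays where it is left.
- seal (a joint): How far the rubber seal plate inside the mouth, on which the lid's plug rests, has been pushed down, m: 0 at the start, 0.008 with the lid fully home. It moves only when pushed: with the notch over the pin, about 8 to 12 N on the middle of the lid; it has no spring and stays down.
- can: Bystander: upright food can, 74 mm across, 100 mm high, loose. Origin at the centre of its underside.
- jar: Bystander: upright glass jar with a metal cap, 70 mm across, 90 mm high, loose. Origin at the centre of its underside.
- carton: Bystander: small cardboard carton, 90 x 65 mm and 75 mm high, loose. Origin at the centre of its underside.
Mind the look-alikes: they are no part of the job. Of the things like the lid, leave any that is black, purple or turquoise; of the rest the smaller one is meant.

How it is judged:
At the end, for the whole second after the job is handed in: The lid is level (within 0.03 rad) and at rest, fully home on the canister: its origin less than 111.8 mm and the underside of its rim at the notch less than 112.4 mm above the canister's underside (home is 110 mm), with the notch over the pin (within 6 mm horizontally between their centres) (horizontal distance between notch and pin below 0.006 m and z of lid in the frame of canister below 0.1118 m and z of notch in the frame of canister below 0.1124 m and angle between lid's own z axis and vertical below 0.03 rad and linear speed of lid below 0.01 m/s); the robot touches nothing.
It fails at once if the lid is lifted: its origin rises more than 8 mm above its starting height (z of lid in the frame of canister above 0.126 m).
It fails at once if the lid is tipped up by more than 0.15 rad (angle between lid's own z axis and vertical above 0.15 rad).
It fails at once if the can, the jar or the carton is moved by more than 20 mm (distance of any of can, jar, carton from where it was at the start of the episode above 0.02 m).
It also fails if it takes over 58 s, if anything falls off the work surface, if the arm or the gripper's body presses on something with over 40 N, if the wrist force passes 120 N, or if a joint passes its speed limit or range.

ROBOT

A 6-joint arm with a two-finger parallel gripper is mounted at the origin on the work surface. World frame = base frame: x ahead of the robot, y to its left, z up, the work surface at z = 0. Lengths are in m, angles in rad, forces in N, time in s.
With the tool pointing down it reaches from about 0.225 to 0.875 m from the base axis. Payload 3.4 kg.
Tool frame: the origin (TCP) lies between the finger pads; the fingertips stand 11 mm ahead of it and the grasp point (between the pads) lies 8 mm behind it (tips_ahead is the distance from the TCP to the fingertips, in m); z points along the fingers, x is the direction in which the jaws open and shut, and the axes are right-handed (so a half turn about z gives the same grasp; the last joint's range is limited). The gripper opens to 85 mm and grips with 20 to 120 N. Pads are 22 mm wide; open, the fingers measure 114 mm over their backs; the gripper's body (76 mm by 85 mm) begins 54 mm behind the grasp point. The pads swing forward as they close: fully open they stand 13 mm farther back than shut.
Start: joints at [1.078, 0.276, 1.505, -0, 1.361, -0.121], TCP at [0.209, 0.536, 0.242] pointing down, gripper open.
Joint ranges: [-2.89, 2.89], [-0.75, 2.08], [0.22, 2.7], [-1.18, 4.32], [0.11, 2.71], [-2.7, 2.7]. Speed limits (rad/s): [2.57, 2.57, 3.14, 3.14, 3.14, 3.14].

INTERFACE

Orientations are given as a unit quaternion [w, x, y, z].
In Python, from rig import get_state, get_image, sign_off, masks_of, tips_ahead gives the robot as it stands.
- The arm moves only by the tool play_rows, never from a script. Its argument "series" is a list of rows, each an object of numbers: "fingers": the closure, from -1 (fully open) to 1 (shut); "dx", "dy", "dz": the shift along the world's x, y, z in mm; "turn": the turn about the world's z in rad. A call has 1 to 20 rows; each row shifts and turns the pose as measured when the row begins; what a row does not reach is not made up. A row lasts 1/12 s, in which the tool goes at most 41.7 mm and 7.16 degrees, less where a joint would pass 70% of its speed; a pose out of reach is approached as far as the arm can. A call with a gripper value outside its range is refused whole. The fingers move at their own pace and stop on an object; "squeeze" is the grip in N (left out, the last holds). Time passes only in rows, so rows that do not move let the fingers close. It gives the time, the measured TCP pose, the force and the opening at its end, in the units of the state.
- get_state(): the state, without advancing time (a new reading comes with each control period).
- get_image(name): name is "side" or "top"; returns a dict with "pixels" (480x640x3 uint8, red, green, blue), "vfov" (degrees; the focal length in pixels is half the picture's height over the tangent of half this angle, whatever the lens; pixels are square), "cx", "cy" (the principal point, pixels), "rvec" (rotation vector, rad) and "tvec" (3), from world to camera coordinates, as OpenCV has them. Camera axes: x right, y down, z forward; pixel columns grow to the right and rows downward; lengths in m; the calibration is good to about 2 mm. A picture is of the moment at which its call begins. There is no depth.
- sign_off(): hands the job in, once; it reports no verdict.
Trained networks look in a picture, given as the dict that the camera call returned (one of the last four; its "shot" number tells which), for a name from the list of things; names that differ only in an ending like _2 or _b are one class to them, and where a whole thing is asked for, a point or a joint stands for the part that bears it (a point fixed in the world has none). Each returns a list of dicts, best first, with "p" (0 to 1); they miss things now and then, are a little off and sometimes report something else, mostly with a low value. They report only what shows in the picture. A call takes as long as a camera call. They do not tell look-alikes from the thing itself.
- masks_of(picture, label): "region" (480x640 bool, what is visible of it) and "xy" ([column, row] in pixels, amid what is visible of it).
The state is a dict: "clock": time; "qpos": joint angles; "qd": joint speeds; "effort": joint torques, N m; "position": TCP position; "ee_rot": TCP orientation; "contact_force": force on the tool from outside, world axes, zero at the start; "moment": the same for the moment, N m; "width": finger opening in m.
Only numpy, scipy, OpenCV 4.12 (cv2) and the standard library are available. Lean on these libraries where they do the work, as an engineer would, in place of code of your own. Each camera call takes 0.05 s, during which the arm holds its last target. There are 200 camera calls.

## Working session

There is one attempt and no reset: what is moved stays moved. The work goes in short steps, Python scripts to look and compute and a tool call to move; the robot and the scene stay as the last step left them, time stands still between calls to the robot, and variables do not carry over. Pictures are saved under pics/ and viewed, about 8 in all and at most 12, crops included, and the job is handed in when it is done.

Besides the shell and the picture viewer there is one more tool, called after "Emit:" as name(argument=value, ...), one argument or row to a line, values as JSON. play_rows: Moves the arm, as the interface text tells. Its arguments: {"type":"object","properties":{"series":{"type":"array"},"squeeze":{"type":"number"}},"required":["series"]}

```bash
mkdir -p pics; cat > h.py <<'E'
import numpy as np, cv2
from rig import *
def cam(im):
    f=240/np.tan(np.radians(im["vfov"])/2); K=np.array([[f,0,im["cx"]],[0,f,im["cy"]],[0,0,1]])
    return K,np.array(im["rvec"],float),np.array(im["tvec"],float)
def proj(im,P):
    K,r,t=cam(im); return cv2.projectPoints(np.array(P,float).reshape(-1,1,3),r,t,K,None)[0].reshape(-1,2)
def unproj(im,uv,z):
    K,r,t=cam(im); R=cv2.Rodrigues(r)[0]; uv=np.array(uv,float).reshape(-1,2)
    d=(np.linalg.inv(K)@np.c_[uv,np.ones(len(uv))].T).T@R; c=-R.T@t
    return c+d*((z-c[2])/d[:,2])[:,None]
def save(im,n,crop=None,s=1):
    p=im["pixels"][:,:,::-1]
    if crop: p=p[crop[1]:crop[3],crop[0]:crop[2]]
    cv2.imwrite("pics/"+n,cv2.resize(p,None,fx=s,fy=s,interpolation=cv2.INTER_CUBIC))
E
python3 - <<'E'
from h import *
a=get_image("top");b=get_image("side")
save(a,"top0.png");save(b,"side0.png")
for im in (a,b):
  print(im["vfov"],im["cx"],im["cy"],im["rvec"],im["tvec"])
  for n,z in (("lid",.13),("canister",.1),("can",.1),("jar",.09),("carton",.075),("pin",.1165),("notch",.118)):
    for d in masks_of(im,n): print(n,round(d["p"],2),np.round(d["xy"]),d["region"].sum(),unproj(im,d["xy"],z)[0].round(3))
print(tips_ahead() if callable(tips_ahead) else tips_ahead,get_state())
E
```

```text
52.18241968064801 317.70632543055535 237.19799248367232 [ 1.94725096 -2.27062523  0.24103809] [0.06259576 0.54145912 1.21367732]
lid 0.93 [336. 321.] 3253 [ 0.324 -0.03   0.13 ]
lid 0.9 [214. 206.] 2918 [0.646 0.223 0.13 ]
lid 0.63 [370. 210.] 5717 [ 0.579 -0.156  0.13 ]
lid 0.61 [282. 243.] 3510 [0.528 0.071 0.13 ]
canister 0.74 [298. 276.] 564 [0.446 0.044 0.1  ]
can 0.92 [203. 345.] 877 [0.316 0.292 0.1  ]
jar 0.67 [159. 257.] 812 [0.548 0.381 0.09 ]
carton 0.95 [449. 220.] 1160 [ 0.534 -0.362  0.075]
pin 0.55 [292. 274.] 544 [0.451 0.056 0.117]
notch 0.98 [283. 245.] 3574 [0.525 0.069 0.118]
notch 0.84 [285. 153.] 4494 [0.764 0.03  0.118]
notch 0.8 [340. 318.] 3279 [ 0.329 -0.041  0.118]
notch 0.79 [371. 209.] 5816 [ 0.582 -0.161  0.118]
notch 0.76 [212. 208.] 2860 [0.645 0.23  0.118]
57.078335706946035 310.15252758276193 238.0007443249222 [ 2.42385666 -0.3061626   0.13551441] [-0.50689501  0.17014111  1.10509324]
lid 0.94 [359. 311.] 6281 [ 0.569 -0.238  0.13 ]
lid 0.91 [401. 234.] 3548 [ 0.743 -0.054  0.13 ]
lid 0.77 [303. 216.] 2429 [0.52  0.063 0.13 ]
lid 0.69 [340. 187.] 143
[... 573 characters left out ...]
8 [341. 188.] 1445 [0.651 0.153 0.118]
0.011 {'clock': 0.8, 'qpos': array([ 1.07802265e+00,  2.75911465e-01,  1.50488387e+00, -6.37583343e-06,
        1.36071773e+00, -1.21005254e-01]), 'qd': array([0.00019668, 0.00011777, 0.00126173, 0.0003872 , 0.00027538,
       0.00124237]), 'effort': array([ 1.26195159e-04, -4.16588795e+01, -2.46091819e+01, -2.44496487e-04,
        3.25488863e-04,  1.51596657e-05]), 'position': array([0.20890293, 0.53574646, 0.24232791]), 'ee_rot': array([-1.55563797e-05,  8.25609584e-01,  5.64241803e-01,  3.67613558e-05]), 'contact_force': array([0.04179972, 0.1167536 , 0.34002807]), 'moment': array([-0.00619398, -0.06372671, -0.00620535]), 'width': 0.0853559468679881}
```

View pics/top0.png

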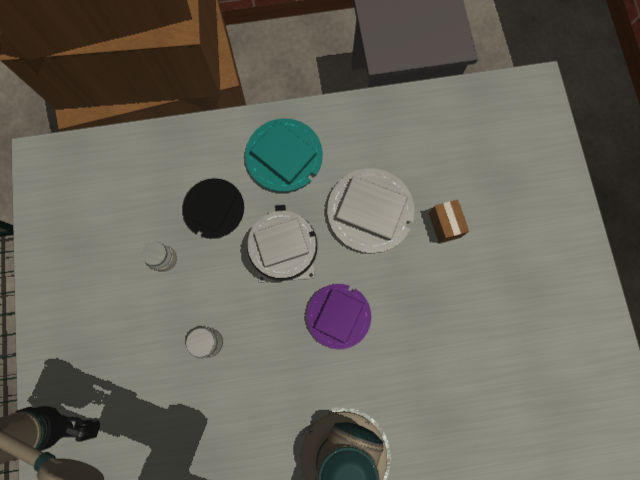

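View pics/side0.png

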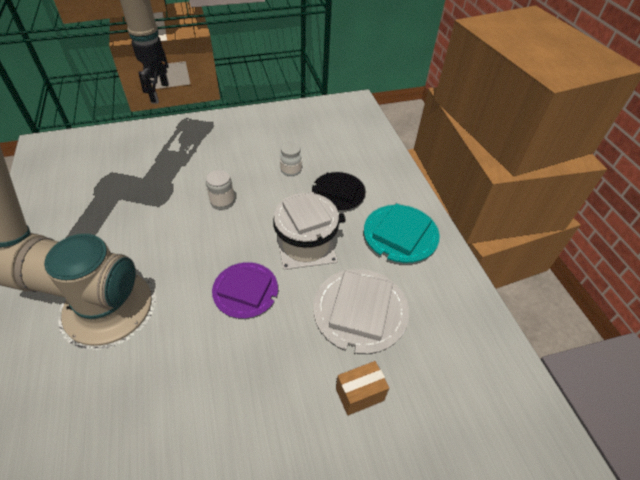

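Top view: the candidates are turquoise (284,155), black (213,208), purple (338,316), a large bare-metal lid (370,210) and a smaller bare-metal lid on the canister (282,243). I choose (282,243). The lug shows at about (280,208) and the notch looks to be at about (312,234). I'll check that in a crop.

```bash
python3 - <<'E'
from h import *
a=get_image("top");b=get_image("side")
p=cv2.resize(a["pixels"][195:295,232:332,::-1],None,fx=6,fy=6,interpolation=cv2.INTER_CUBIC);cv2.imwrite("pics/c1.png",p)
d=[m for m in masks_of(a,"lid") if abs(m["xy"][0]-282)<8][0]
c=cv2.findContours(d["region"].astype(np.uint8),0,1)[0]; c=max(c,key=len)
print("ellipse",cv2.fitEllipse(c),unproj(a,cv2.fitEllipse(c)[0],.122)[0])
for uv,z in (([280,208],.104),([312,234],.124)): print(unproj(a,uv,z)[0])
E
```

```text
ellipse ((280.7998046875, 244.1681365966797), (65.62858581542969, 66.17423248291016), 120.92913055419922) [0.52748685 0.07347262 0.122     ]
[0.6241775  0.06358446 0.104     ]
[ 0.54063074 -0.00600109  0.124     ]
```

View pics/c1.png

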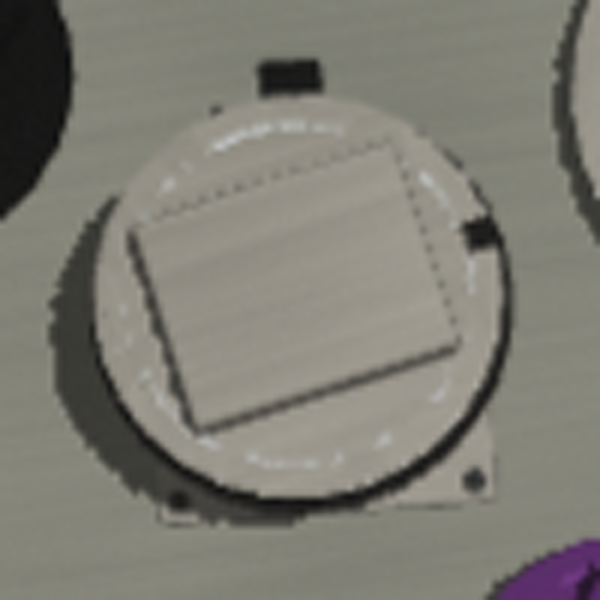

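Crop (6x, offset 232,195): bare-metal lid with its notch at crop (481,233), lug end at (290,62–95), foot screws at (180,500) and (475,480), and block corners (132,230), (392,145), (460,345), (200,432). This is the lid on the canister, so the choice is confirmed.

```bash
python3 - <<'E'
from h import *
a=get_image("top")
f=lambda L,z: unproj(a,np.array(L)/6.+[232,195]-.4,z)[:,:2]
C=f([(132,230),(392,145),(460,345),(200,432)],.144)
ang=lambda v: np.degrees(np.arctan2(v[1],v[0]))
print("block",C.round(4),C.mean(0),[round(float(np.linalg.norm(C[i]-C[i-1])),4) for i in range(4)])
print("lid x", ang(C[1]-C[0]),ang(C[2]-C[3]), "y", ang(C[0]-C[3]),ang(C[1]-C[2]))
S=f([(180,500),(475,480)],.008); print("foot",S,ang(S[1]-S[0])+90)
L=f([(258,78),(322,76),(288,61)],.104); n=f([(481,233)],.124)[0]
print("lug",L, ang(L[:2].mean(0)-C.mean(0)),"notch",n,ang(n-C.mean(0)),np.linalg.norm(n-C.mean(0)))
E=f([(95,290),(500,290),(298,93),(298,497)],.124); print("flange",E)
E
```

```text
block [[0.5604 0.1337]
 [0.5794 0.025 ]
 [0.4935 0.0099]
 [0.4745 0.1173]] [0.5269474  0.07147644] [0.0874, 0.1104, 0.0871, 0.109]
lid x -80.0962482012195 -79.9671069897659 y 10.848623097827977 9.947976345853027
foot [[0.46887906 0.14169298]
 [0.4577888  0.01146989]] -4.867769647997093
lug [[0.62730903 0.07696095]
 [0.62404608 0.05013556]
 [0.63275496 0.06343049]] -4.591088262634488 notch [ 0.54213168 -0.00564749] -78.86197106833515 0.07860447188936535
flange [[ 0.54261582  0.15382793]
 [ 0.51734734 -0.00974708]
 [ 0.61254339  0.06043594]
 [ 0.44570133  0.08344175]]
```

Emit:
play_rows(
  series=[
    {"fingers": 1, "dx": 17, "dy": -35, "turn": -0.068},
    {"fingers": 1, "dx": 17, "dy": -35, "turn": -0.068},
    {"fingers": 1, "dx": 17, "dy": -35, "turn": -0.068},
    {"fingers": 1, "dx": 17, "dy": -35, "turn": -0.068},
    {"fingers": 1, "dx": 17, "dy": -35, "turn": -0.068},
    {"fingers": 1, "dx": 17, "dy": -35, "turn": -0.068},
    {"fingers": 1, "dx": 17, "dy": -35, "turn": -0.068},
    {"fingers": 1, "dx": 17, "dy": -35, "turn": -0.068},
    {"fingers": 1, "dx": 17, "dy": -35, "turn": -0.068},
    {"fingers": 1, "dx": 17, "dy": -35, "turn": -0.068},
    {"fingers": 1, "dx": 17, "dy": -35, "turn": -0.068},
    {"fingers": 1, "dx": 17, "dy": -35, "turn": -0.068},
    {"fingers": 1, "dx": 17, "dy": -35, "turn": -0.068},
    {"fingers": 1, "dx": 17, "dy": -35, "turn": -0.068},
    {"fingers": 1, "dx": 0, "dy": 0},
  ],
)

```text
invalid input at $.series[0]: expected keys fingers, dx, dy, dz, turn
```

Emit:
play_rows(
  series=[
    {"fingers": 1, "dx": 17, "dy": -35, "dz": 0, "turn": -0.068},
    {"fingers": 1, "dx": 17, "dy": -35, "dz": 0, "turn": -0.068},
    {"fingers": 1, "dx": 17, "dy": -35, "dz": 0, "turn": -0.068},
    {"fingers": 1, "dx": 17, "dy": -35, "dz": 0, "turn": -0.068},
    {"fingers": 1, "dx": 17, "dy": -35, "dz": 0, "turn": -0.068},
    {"fingers": 1, "dx": 17, "dy": -35, "dz": 0, "turn": -0.068},
    {"fingers": 1, "dx": 17, "dy": -35, "dz": 0, "turn": -0.068},
    {"fingers": 1, "dx": 17, "dy": -35, "dz": 0, "turn": -0.068},
    {"fingers": 1, "dx": 17, "dy": -35, "dz": 0, "turn": -0.068},
    {"fingers": 1, "dx": 17, "dy": -35, "dz": 0, "turn": -0.068},
    {"fingers": 1, "dx": 17, "dy": -35, "dz": 0, "turn": -0.068},
    {"fingers": 1, "dx": 17, "dy": -35, "dz": 0, "turn": -0.068},
    {"fingers": 1, "dx": 17, "dy": -35, "dz": 0, "turn": -0.068},
    {"fingers": 1, "dx": 17, "dy": -35, "dz": 0, "turn": -0.068},
    {"fingers": 1, "dx": 0, "dy": 0, "dz": 0, "turn": 0},
  ],
)

```text
clock: 2.25
position: [0.4532, 0.0251, 0.2444]
ee_rot: [0.001, 0.995, 0.104, 0.009]
contact_force: [0.5, -0.3, -0.1]
width: -0.0002
```

Emit:
play_rows(
  series=[
    {"fingers": 1, "dx": 2, "dy": -10, "dz": -30, "turn": -0.033},
    {"fingers": 1, "dx": 0, "dy": 0, "dz": -30, "turn": 0},
    {"fingers": 1, "dx": 0, "dy": 0, "dz": -25, "turn": 0},
    {"fingers": 1, "dx": 0, "dy": 0, "dz": -10, "turn": 0},
    {"fingers": 1, "dx": 0, "dy": 0, "dz": 0, "turn": 0},
  ],
)

```text
clock: 2.67
position: [0.4583, 0.011, 0.1485]
ee_rot: [0.002, 0.997, 0.082, 0.013]
contact_force: [-0.7, 0.8, 0.8]
width: 0.0001
```

Emit:
play_rows(
  series=[
    {"fingers": 1, "dx": 0, "dy": 0, "dz": -7, "turn": 0},
    {"fingers": 1, "dx": 5, "dy": 1, "dz": 0, "turn": 0},
    {"fingers": 1, "dx": 5, "dy": 1, "dz": 0, "turn": 0},
    {"fingers": 1, "dx": 5, "dy": 1, "dz": 0, "turn": 0},
    {"fingers": 1, "dx": 5, "dy": 1, "dz": 0, "turn": 0},
  ],
)

```text
clock: 3.08
position: [0.4806, 0.0165, 0.1434]
ee_rot: [0.002, 0.996, 0.083, 0.014]
contact_force: [0.2, -0.1, 0.2]
width: 0.0002
```

```bash
python3 - <<'E'
from h import *
b=get_image("side"); save(b,"s1.png",(240,150,380,270),5); print(get_state()["position"])
E
```

```text
[0.48200156 0.01651067 0.14361344]
```

View pics/s1.png

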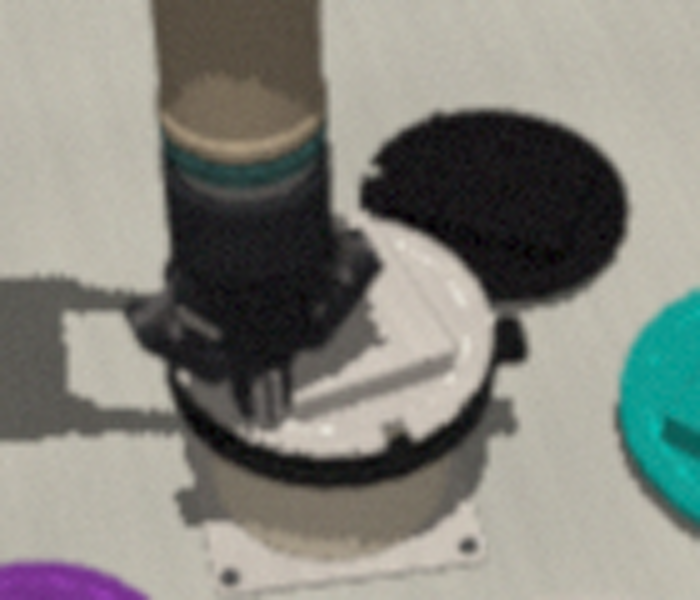

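Finger sits right beside the long side of the block at crop (265,400), above the flange. The notch is at crop (395,430). Next I plan the arc.

```bash
cat >> h.py <<'E'
c=np.array([.5275,.072])
def tool():
    s=get_state(); p=s["position"]; w,x,y,z=s["ee_rot"]; return p,np.degrees(2*np.arctan2(y,x)),s["contact_force"]
def rot(a): a=np.radians(a); return np.array([[np.cos(a),-np.sin(a)],[np.sin(a),np.cos(a)]])
def arc(th0,n,step,lx=.046,ly=-.0545):
    p,y,f=tool(); q=p[:2]; print("pos",p.round(4),"yaw",y.round(1),"F",f.round(1),"lidframe guess",(rot(-(y-90))@(q-c)*1000).round(1))
    for i in range(1,n+1):
        g=c+rot(th0+i*step)@[lx,ly]; d=(g-q)*1000; q=g; print(i,th0+i*step,d.round(1))
E
python3 -c "
from h import *
arc(-80,9,3)"
```

```text
pos [0.482  0.0165 0.1436] yaw 9.5 F [ 0.5 -0.2  0.3] lidframe guess [ 47.2 -54.1]
1 -77 [ 2.7 -1.6]
2 -74 [ 3.  -2.2]
3 -71 [ 3.2 -2. ]
4 -68 [ 3.3 -1.8]
5 -65 [ 3.3 -1.7]
6 -62 [ 3.4 -1.5]
7 -59 [ 3.5 -1.3]
8 -56 [ 3.6 -1.1]
9 -53 [ 3.6 -0.9]
```

Emit:
play_rows(
  series=[
    {"fingers": 1, "dx": 3, "dy": -2, "dz": -1, "turn": 0.055},
    {"fingers": 1, "dx": 3.3, "dy": -2.3, "dz": 0, "turn": 0.055},
    {"fingers": 1, "dx": 3.5, "dy": -2.2, "dz": 0, "turn": 0.055},
    {"fingers": 1, "dx": 3.6, "dy": -2, "dz": 0, "turn": 0.055},
    {"fingers": 1, "dx": 3.6, "dy": -1.8, "dz": 0, "turn": 0.055},
    {"fingers": 1, "dx": 3.7, "dy": -1.6, "dz": 0, "turn": 0.055},
  ],
)

```text
clock: 3.63
position: [0.4982, 0.0046, 0.1437]
ee_rot: [0.0, 0.967, 0.255, 0.009]
contact_force: [-1.6, -0.5, 0.7]
width: -0.0002
```

```bash
python3 -c "
from h import *
arc(-62,8,3)
print(get_state()['width'])
b=get_image('side'); save(b,'s2.png',(240,150,380,270),5)"
```

```text
pos [0.4982 0.0046 0.1437] yaw 29.6 F [-1.6 -0.5  0.7] lidframe guess [ 44.2 -58.8]
1 -59 [ 6.3 -0.1]
2 -56 [ 3.6 -1.1]
3 -53 [ 3.6 -0.9]
4 -50 [ 3.7 -0.7]
5 -47 [ 3.7 -0.5]
6 -44 [ 3.7 -0.3]
7 -41 [ 3.7 -0.2]
8 -38 [3.7 0. ]
-0.00018255536272146665
```

View pics/s2.png

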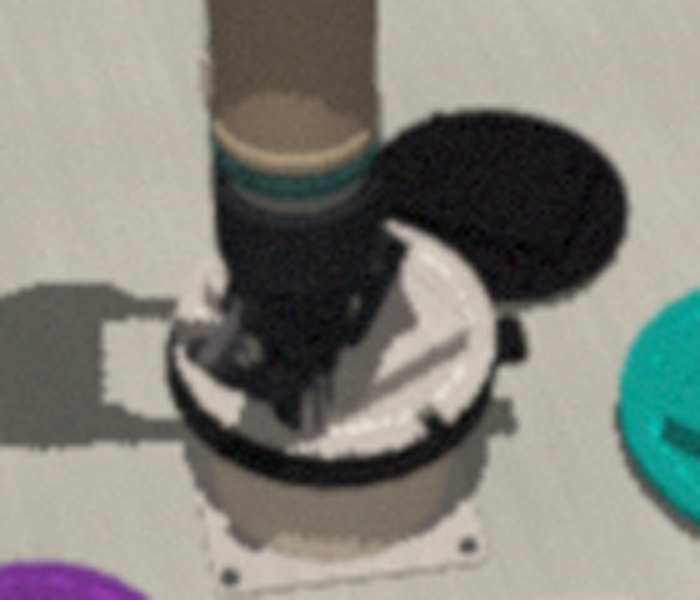

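Side crop: the finger is still on the block side and the notch has moved to crop (432,420), so the lid is turning freely. I'll carry on along the arc.

Emit:
play_rows(
  series=[
    {"fingers": 1, "dx": 4.2, "dy": -1.5, "dz": 0, "turn": 0},
    {"fingers": 1, "dx": 4.5, "dy": -1.4, "dz": 0, "turn": 0.03},
    {"fingers": 1, "dx": 4.5, "dy": -1.3, "dz": 0, "turn": 0.05},
    {"fingers": 1, "dx": 4.6, "dy": -1.1, "dz": 0, "turn": 0.05},
    {"fingers": 1, "dx": 4.6, "dy": -0.9, "dz": 0, "turn": 0.05},
    {"fingers": 1, "dx": 4.7, "dy": -0.7, "dz": 0, "turn": 0.05},
    {"fingers": 1, "dx": 4.7, "dy": -0.4, "dz": 0, "turn": 0.05},
    {"fingers": 1, "dx": 4.7, "dy": -0.2, "dz": 0, "turn": 0.05},
  ],
)

```text
clock: 4.35
position: [0.5345, -0.0033, 0.1445]
ee_rot: [-0.002, 0.91, 0.414, 0.005]
contact_force: [-2.6, -0.7, -0.1]
width: -0.0005
```

```bash
cat >> h.py <<'E'
def lidang(ly=.0545):
    p=tool()[0][:2]-c; r=np.hypot(*p); return np.degrees(np.arctan2(p[1],p[0])+np.arcsin(ly/r)), np.sqrt(r*r-ly*ly)*1000
E
python3 -c "
from h import *
t=lidang();print(t)
arc(round(t[0]),14,3,t[1]/1000)"
```

```text
(np.float64(-38.54403502298657), np.float64(52.41779468755303))
pos [ 0.5345 -0.0033  0.1445] yaw 48.9 F [-2.6 -0.7 -0.1] lidframe guess [ 54.8 -52.2]
1 -36 [3.3 0.4]
2 -33 [3.9 0.6]
3 -30 [3.9 0.8]
4 -27 [3.8 1.1]
5 -24 [3.8 1.2]
6 -21 [3.7 1.4]
7 -18 [3.6 1.6]
8 -15 [3.5 1.8]
9 -12 [3.4 2. ]
10 -9 [3.3 2.2]
11 -6 [3.2 2.3]
12 -3 [3.1 2.5]
13 0 [2.9 2.7]
14 3 [2.8 2.8]
```

Emit:
play_rows(
  series=[
    {"fingers": 1, "dx": 3.2, "dy": 1.3, "dz": -1, "turn": 0.06},
    {"fingers": 1, "dx": 3.5, "dy": 1.6, "dz": 0, "turn": 0.06},
    {"fingers": 1, "dx": 3.5, "dy": 1.8, "dz": 0, "turn": 0.05},
    {"fingers": 1, "dx": 3.5, "dy": 2.1, "dz": 0, "turn": 0.05},
    {"fingers": 1, "dx": 3.6, "dy": 2.2, "dz": 0, "turn": 0.05},
  ],
)

```text
clock: 4.77
position: [0.5523, 0.0001, 0.1452]
ee_rot: [0.002, 0.843, 0.537, 0.0]
contact_force: [-1.7, -4.3, -1.0]
width: 0.0
```

```bash
python3 -c "
from h import *
t=lidang();print(t)
arc(round(t[0]),9,3,t[1]/1000)
a=get_image('top'); save(a,'t2.png',(232,195,332,295),6)"
```

```text
(np.float64(-25.16495650539796), np.float64(52.97902758005049))
pos [5.523e-01 1.000e-04 1.452e-01] yaw 65.0 F [-1.7 -4.3 -1. ] lidframe guess [ 52.8 -54.7]
1 -22 [3.9 1.5]
2 -19 [3.6 1.6]
3 -16 [3.6 1.8]
4 -13 [3.5 2. ]
5 -10 [3.3 2.1]
6 -7 [3.2 2.3]
7 -4 [3.1 2.5]
8 -1 [3.  2.6]
9 2 [2.8 2.8]
```

View pics/t2.png

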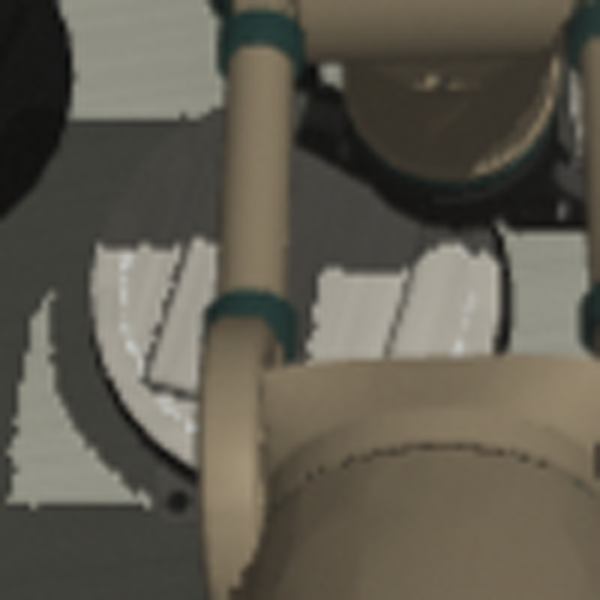

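Top crop: the arm hides much of the lid, but the block's long edges (185,250)–(150,380) and (415,270)–(388,350) lean about 15° off image-up. That puts the lid at about −22°, with roughly 17° to go.

Emit:
play_rows(
  series=[
    {"fingers": 1, "dx": 3.0, "dy": 2.6, "dz": -3, "turn": 0.05},
    {"fingers": 1, "dx": 3.0, "dy": 2.8, "dz": 0, "turn": 0.05},
    {"fingers": 1, "dx": 2.8, "dy": 3.0, "dz": 0, "turn": 0.04},
    {"fingers": 1, "dx": 1.5, "dy": 2, "dz": 0, "turn": 0.02},
  ],
)

```text
clock: 5.15
position: [0.5658, 0.0056, 0.145]
ee_rot: [0.008, 0.797, 0.604, -0.0]
contact_force: [-1.5, -4.5, 0.8]
width: -0.0
```

```bash
python3 -c "
from h import *
t=lidang();print(t,lidang(.057),tool())"
```

```text
(np.float64(-14.74118920078904), np.float64(53.94877602263937)) (np.float64(-12.019787195440015), np.float64(51.30029663014541)) (array([0.56580536, 0.00556642, 0.14500742]), np.float64(74.35966977907964), array([-1.52427094, -4.52104957,  0.7684617 ]))
```

Emit:
play_rows(
  series=[
    {"fingers": 1, "dx": 0, "dy": -20, "dz": 0, "turn": 0},
    {"fingers": 1, "dx": 0, "dy": -20, "dz": 20, "turn": 0},
    {"fingers": 1, "dx": 0, "dy": -30, "dz": 20, "turn": 0},
    {"fingers": 1, "dx": -10, "dy": -35, "dz": 20, "turn": 0},
    {"fingers": 1, "dx": -10, "dy": -35, "dz": 10, "turn": 0},
    {"fingers": 1, "dx": -10, "dy": -35, "dz": 0, "turn": 0},
    {"fingers": 1, "dx": 0, "dy": 0, "dz": 0, "turn": 0},
  ],
)

```text
clock: 5.73
position: [0.5408, -0.171, 0.2197]
ee_rot: [0.011, 0.798, 0.602, 0.006]
contact_force: [1.2, 0.8, 0.0]
width: -0.0004
```

```bash
python3 -c "
from h import *
a=get_image('top'); save(a,'t3.png',(232,195,332,295),6); print(tool())"
```

```text
(array([ 0.54160406, -0.16828187,  0.21990814]), np.float64(74.02703732871673), array([-0.29848741,  1.06129484, -0.3053019 ]))
```

View pics/t3.png

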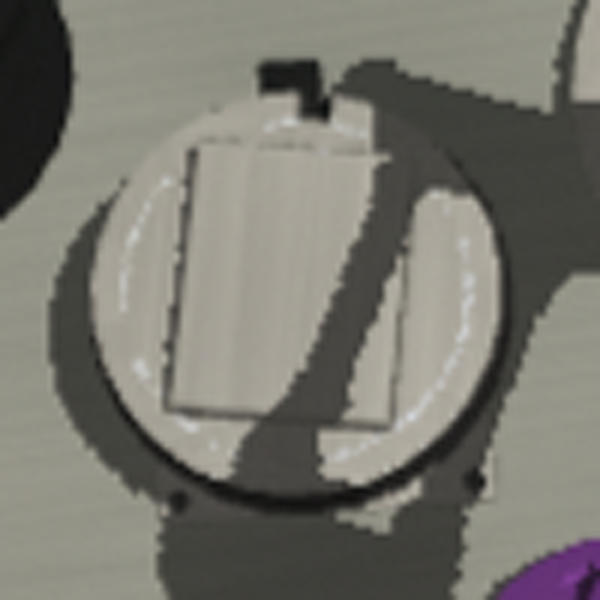

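Top crop: the notch is at crop (316,105), against the lug centred at (290,78). The block's left edge runs (193,150)–(167,408) and its bottom edge (167,408)–(393,427). Only a few degrees remain.

```bash
python3 -c "
from h import *
a=get_image('top')
f=lambda L,z: unproj(a,np.array(L)/6.+[232,195]-.4,z)[:,:2]
ang=lambda v: np.degrees(np.arctan2(v[1],v[0]))
C=f([(193,150),(167,408),(393,427)],.144)
print('left',ang(C[0]-C[1]),'bottom',ang(C[1]-C[2])-90,'centre',(C[0]+C[2])/2)
n=f([(316,105)],.124)[0]; print('notch',n,ang(n-c),np.linalg.norm(n-c))
p=c+rot(-4.8)@[.083,0]; print('pin px',(proj(a,[*p,.1165])-[232,195]+.4)*6)
# lids mask notch for cross-check: dark px in flange annulus
g=cv2.cvtColor(a['pixels'],cv2.COLOR_RGB2GRAY); A=np.arange(-40,20,1.)
for r in (.076,.079): print(r,[(int(t),int(g[int(round(v)),int(round(u))])) for t,(u,v) in zip(A,proj(a,[[*(c+rot(t)@[r,0]),.124] for t in A])) if abs(t+12)<11])
"
```

```text
left -13.009927346823726 bottom -13.626320074913835 centre [0.52722175 0.07313079]
notch [0.60630312 0.05376922] -13.02598241603253 0.08088443992540251
pin px [[289.13970844 104.7628492 ]]
0.076 [(-22, 168), (-21, 175), (-20, 164), (-19, 151), (-18, 151), (-17, 46), (-16, 46), (-15, 52), (-14, 52), (-13, 73), (-12, 73), (-11, 74), (-10, 87), (-9, 87), (-8, 139), (-7, 139), (-6, 179), (-5, 179), (-4, 177), (-3, 177), (-2, 167)]
0.079 [(-22, 162), (-21, 162), (-20, 157), (-19, 120), (-18, 120), (-17, 23), (-16, 23), (-15, 26), (-14, 26), (-13, 31), (-12, 31), (-11, 35), (-10, 35), (-9, 57), (-8, 122), (-7, 122), (-6, 162), (-5, 162), (-4, 162), (-3, 162), (-2, 162)]
```

Lid is at −13.1° and the pin at about −4.8°, so 8.3° remain. The contact offset calibrates to 56 mm. Going back beside the block for the last push.

Emit:
play_rows(
  series=[
    {"fingers": 1, "dx": 3, "dy": 35, "dz": 0, "turn": 0.05},
    {"fingers": 1, "dx": 3, "dy": 35, "dz": 0, "turn": 0.05},
    {"fingers": 1, "dx": 3, "dy": 35, "dz": 0, "turn": 0.04},
    {"fingers": 1, "dx": 3, "dy": 35, "dz": 0, "turn": 0},
    {"fingers": 1, "dx": 1, "dy": 10, "dz": 0, "turn": 0},
    {"fingers": 1, "dx": 0, "dy": 0, "dz": -30, "turn": 0},
    {"fingers": 1, "dx": 0, "dy": 0, "dz": -30, "turn": 0},
    {"fingers": 1, "dx": 0, "dy": 0, "dz": -10, "turn": 0},
    {"fingers": 1, "dx": 0, "dy": 0, "dz": 0, "turn": 0},
  ],
)

```text
clock: 6.58
position: [0.5575, 0.0046, 0.147]
ee_rot: [0.007, 0.752, 0.659, 0.016]
contact_force: [-0.4, -0.0, 0.4]
width: -0.0002
```

Emit:
play_rows(
  series=[
    {"fingers": 1, "dx": 0, "dy": 0, "dz": -5, "turn": 0},
    {"fingers": 1, "dx": 3.2, "dy": 2, "dz": 0, "turn": 0},
    {"fingers": 1, "dx": 3, "dy": 2, "dz": 0, "turn": 0},
    {"fingers": 1, "dx": 2, "dy": 2, "dz": 0, "turn": 0.02},
    {"fingers": 1, "dx": 0, "dy": 0, "dz": 0, "turn": 0},
  ],
)

```text
clock: 7.0
position: [0.5657, 0.0108, 0.1423]
ee_rot: [0.007, 0.744, 0.668, 0.013]
contact_force: [0.1, 0.1, 0.2]
width: -0.0
```

```bash
python3 -c "
from h import *
print(lidang(.056),tool())"
```

```text
(np.float64(-7.053899272526614), np.float64(45.40153793729255)) (array([0.56568093, 0.01084842, 0.14226525]), np.float64(83.9043079523037), array([0.08608176, 0.11841454, 0.18646376]))
```

Emit:
play_rows(
  series=[
    {"fingers": 1, "dx": 0.6, "dy": 1.6, "dz": 0, "turn": 0},
    {"fingers": 1, "dx": 0, "dy": 0, "dz": 0, "turn": 0},
  ],
)

```text
clock: 7.17
position: [0.5671, 0.0117, 0.1432]
ee_rot: [0.008, 0.744, 0.668, 0.013]
contact_force: [-0.2, -2.0, -0.3]
width: -0.0002
```

```bash
python3 -c "
from h import *
print(lidang(.056),tool())"
```

```text
(np.float64(-5.814723726249974), np.float64(45.52999786878227)) (array([0.56712226, 0.0116754 , 0.14322067]), np.float64(83.90871286276253), array([-0.15896299, -1.96785352, -0.25715432]))
```

Emit:
play_rows(
  series=[
    {"fingers": 1, "dx": 0.2, "dy": 1.2, "dz": 0, "turn": 0},
    {"fingers": 1, "dx": 0, "dy": 0, "dz": 0, "turn": 0},
  ],
)

```text
clock: 7.33
position: [0.568, 0.0124, 0.144]
ee_rot: [0.009, 0.744, 0.668, 0.014]
contact_force: [-1.9, -3.1, 0.7]
width: 0.0001
```

```bash
python3 -c "
from h import *
print(lidang(.056),tool())"
```

```text
(np.float64(-4.850930548168037), np.float64(45.43040058758344)) (array([0.56803211, 0.01235883, 0.14404892]), np.float64(83.87824514635653), array([-1.93718338, -3.09788907,  0.73482518]))
```

Emit:
play_rows(
  series=[
    {"fingers": 1, "dx": 0, "dy": -20, "dz": 0, "turn": 0},
    {"fingers": 1, "dx": 0, "dy": -20, "dz": 20, "turn": 0},
    {"fingers": 1, "dx": 0, "dy": -30, "dz": 20, "turn": 0},
    {"fingers": 1, "dx": -10, "dy": -35, "dz": 20, "turn": 0},
    {"fingers": 1, "dx": -10, "dy": -35, "dz": 10, "turn": 0},
    {"fingers": 1, "dx": -10, "dy": -35, "dz": 0, "turn": 0},
    {"fingers": 1, "dx": 0, "dy": 0, "dz": 0, "turn": 0},
  ],
)

```text
clock: 7.92
position: [0.542, -0.1619, 0.2198]
ee_rot: [0.01, 0.742, 0.67, 0.023]
contact_force: [0.5, 0.7, 0.4]
width: 0.0001
```

```bash
python3 -c "
from h import *
a=get_image('top'); save(a,'t4.png',(232,195,332,295),6); print(tool())
g=cv2.cvtColor(a['pixels'],cv2.COLOR_RGB2GRAY).astype(np.float32); A=np.arange(-25,16,.5)
for r in (.075,.077,.079):
  uv=proj(a,[[*(c+rot(t)@[r,0]),.124] for t in A]).astype(np.float32); v=cv2.remap(g,uv[:,:1],uv[:,1:],1).ravel(); w=np.clip(140-v,0,None); w[abs(A+5)>12]=0; print(r,(w*A).sum()/w.sum())
"
```

```text
(array([ 0.54278737, -0.15921674,  0.21999838]), np.float64(84.10007004024642), array([-0.54450461, -0.05488364,  1.60033987]))
0.075 -3.6040129232609557
0.077 -3.095765228334721
0.079 -2.5697923018793056
```

View pics/t4.png

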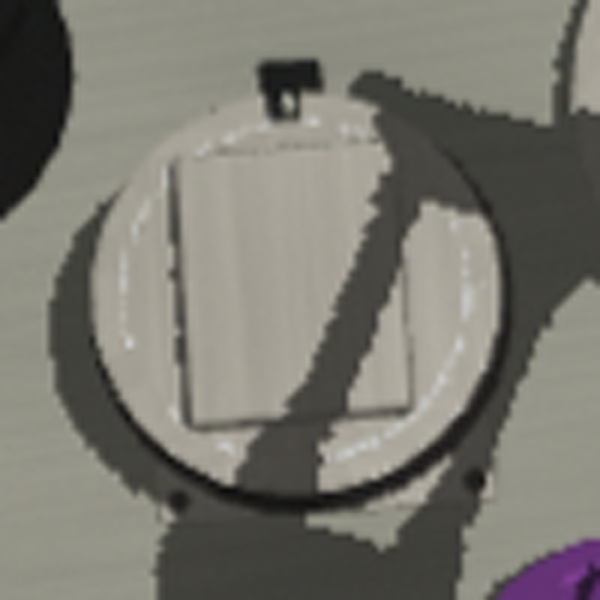

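Top crop: the pin shows inside the notch at (289,100) and the notch spans x = 265–302 (centre about 284). The lid is about 1° past the pin, inside the 2° play. I'll press gently at the block centre and watch height and force.

Emit:
play_rows(
  series=[
    {"fingers": 1, "dx": -2, "dy": 35, "dz": 0, "turn": 0},
    {"fingers": 1, "dx": -2, "dy": 35, "dz": 0, "turn": 0},
    {"fingers": 1, "dx": -2, "dy": 35, "dz": 0, "turn": 0},
    {"fingers": 1, "dx": -2, "dy": 35, "dz": 0, "turn": 0},
    {"fingers": 1, "dx": -2, "dy": 35, "dz": 0, "turn": 0},
    {"fingers": 1, "dx": -2, "dy": 30, "dz": 0, "turn": 0},
    {"fingers": 1, "dx": -2, "dy": 12, "dz": 0, "turn": 0},
    {"fingers": 1, "dx": 0, "dy": 0, "dz": -20, "turn": 0},
    {"fingers": 1, "dx": 0, "dy": 0, "dz": -20, "turn": 0},
    {"fingers": 1, "dx": 0, "dy": 0, "dz": 0, "turn": 0},
  ],
)

```text
clock: 8.8
position: [0.53, 0.083, 0.1816]
ee_rot: [0.006, 0.743, 0.668, 0.037]
contact_force: [0.1, 0.2, -0.6]
width: -0.0
```

Emit:
play_rows(
  series=[
    {"fingers": 1, "dx": -2, "dy": -10, "dz": -8, "turn": 0},
    {"fingers": 1, "dx": 0, "dy": -1, "dz": -8, "turn": 0},
    {"fingers": 1, "dx": 0, "dy": 0, "dz": -3, "turn": 0},
    {"fingers": 1, "dx": 0, "dy": 0, "dz": -3, "turn": 0},
    {"fingers": 1, "dx": 0, "dy": 0, "dz": 0, "turn": 0},
  ],
)

```text
clock: 9.22
position: [0.5286, 0.0734, 0.1593]
ee_rot: [0.005, 0.743, 0.668, 0.039]
contact_force: [-0.3, -0.3, 0.6]
width: 0.0002
```

Emit:
play_rows(
  series=[
    {"fingers": 1, "dx": 0, "dy": 0, "dz": -3, "turn": 0},
    {"fingers": 1, "dx": 0, "dy": 0, "dz": -3, "turn": 0},
    {"fingers": 1, "dx": 0, "dy": 0, "dz": -3, "turn": 0},
  ],
)

```text
clock: 9.47
position: [0.5296, 0.0728, 0.1526]
ee_rot: [0.006, 0.744, 0.667, 0.041]
contact_force: [-4.2, -0.6, 11.7]
width: -0.0
```

Emit:
play_rows(
  series=[
    {"fingers": 1, "dx": 0, "dy": 0, "dz": -3, "turn": 0},
    {"fingers": 1, "dx": 0, "dy": 0, "dz": -3, "turn": 0},
  ],
)

```text
clock: 9.63
position: [0.5296, 0.0729, 0.1497]
ee_rot: [0.006, 0.744, 0.667, 0.041]
contact_force: [-3.8, -0.5, 11.1]
width: -0.0002
```

Emit:
play_rows(
  series=[
    {"fingers": 1, "dx": 0, "dy": 0, "dz": -3, "turn": 0},
    {"fingers": 1, "dx": 0, "dy": 0, "dz": -3, "turn": 0},
    {"fingers": 1, "dx": 0, "dy": 0, "dz": -3, "turn": 0},
  ],
)

```text
clock: 9.88
position: [0.5296, 0.0728, 0.1471]
ee_rot: [0.007, 0.744, 0.667, 0.043]
contact_force: [-8.6, -1.5, 26.2]
width: 0.0
```

Emit:
play_rows(
  series=[
    {"fingers": 1, "dx": 0, "dy": 0, "dz": -4, "turn": 0},
    {"fingers": 1, "dx": 0, "dy": 0, "dz": -4, "turn": 0},
  ],
)

```text
clock: 10.05
position: [0.5296, 0.0729, 0.1471]
ee_rot: [0.009, 0.744, 0.667, 0.045]
contact_force: [-9.3, -1.2, 25.6]
width: 0.0001
```

Bottomed at 0.1471 with 26 N, which is the expected home height. Now lifting straight off and moving clear.

Emit:
play_rows(
  series=[
    {"fingers": 1, "dx": 0, "dy": 0, "dz": 3, "turn": 0},
    {"fingers": 1, "dx": 0, "dy": 0, "dz": 10, "turn": 0},
    {"fingers": 1, "dx": 0, "dy": 0, "dz": 30, "turn": 0},
    {"fingers": 1, "dx": 0, "dy": 0, "dz": 30, "turn": 0},
    {"fingers": 1, "dx": -10, "dy": -35, "dz": 10, "turn": 0},
    {"fingers": 1, "dx": -10, "dy": -38, "dz": 0, "turn": 0},
    {"fingers": 1, "dx": -10, "dy": -38, "dz": 0, "turn": 0},
    {"fingers": 1, "dx": -10, "dy": -38, "dz": 0, "turn": 0},
    {"fingers": 1, "dx": -10, "dy": -38, "dz": 0, "turn": 0},
    {"fingers": 1, "dx": -10, "dy": -38, "dz": 0, "turn": 0},
    {"fingers": 1, "dx": -10, "dy": -38, "dz": 0, "turn": 0},
    {"fingers": 1, "dx": 0, "dy": 0, "dz": 0, "turn": 0},
  ],
)

```text
clock: 11.05
position: [0.4596, -0.2007, 0.2412]
ee_rot: [0.017, 0.741, 0.67, 0.049]
contact_force: [-0.6, -0.3, 0.0]
width: -0.0001
```

```bash
python3 -c "
from h import *
a=get_image('top');b=get_image('side'); save(b,'s5.png',(240,150,380,270),5); print(tool())
for n,z in (('can',.1),('jar',.09),('carton',.075)):
  for d in masks_of(a,n)[:1]: print(n,round(d['p'],2),d['xy'])
"
```

```text
(array([ 0.46036554, -0.1952129 ,  0.24104296]), np.float64(84.36143697883372), array([ 1.24791085,  0.76771505, -0.02827487]))
can 0.6 [202.8, 343.9]
jar 0.87 [157.1, 254.9]
```

View pics/s5.png

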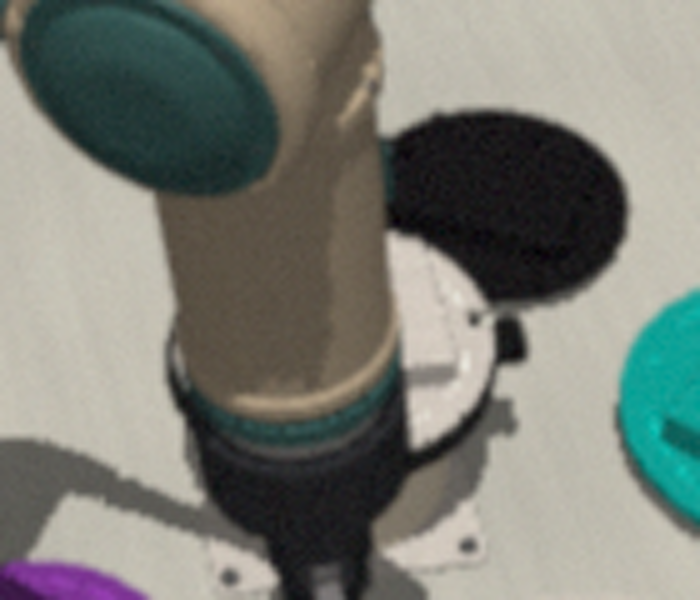

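The side crop shows the pin in the notch at (475,318), the flange down by the collar, and the arm clear. Can and jar are within about 2 px of their start. The arm was never near the carton, though the network did not report it this time.

```bash
python3 -c "
from rig import *
print(sign_off())"
```

```text
the job is handed in; nothing more can be done
None
```

I turned the lid about 76° with the closed fingertip, until its notch came over the pin. I then pressed the middle of the block down until it stopped, lifted off and moved clear. The job was handed in at about 11 s on the robot's clock.

**Last checks**
- **Height:** the fingertip stopped at TCP z = 0.1471 m under about 26 N. That is the home height, with the block top at 136 mm. It went down at about 11 N, so the pin was not blocking it.
- **Notch:** just before pressing, the notch measured about 1° past the pin, inside the 2° allowance. The final side view shows the pin in the notch and the flange down by the collar.
- **Clear:** the gripper was well away from everything, with contact force near zero.

**Not fully confirmed**
- **Last view of the lid:** the arm hid part of the lid in the final picture, so I did not measure its tilt separately.
- **Notch angle:** a rough automatic reading of the notch angle gave −2.6 to −3.6°, against about −3.9° by eye. I relied on the reading by eye and on the lid going down.
- **Bystanders:** the can and the jar were within about 2 px of where they started. The network did not find the carton in the final picture, but the gripper stayed well away from it.

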